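Lock the treadmill pod's hatch and hold its enabling paddle

TASK

Get the treadmill control pod ready for a powered check: slide the barrel bolt on its hatch fully home into the keeper, and only then press the rubber pad of the enabling switch's sprung paddle half-way down with the fingertips, so that the top of the pad is level with the two index posts beside it. Never push the paddle to its bottom stop (that trips the switch), leave everything else on the bench where it is, and finish while still holding the paddle half-way down: the program ends with the fingers pressing it.

Things in the scene. Friction and masses are not known exactly. Their poses are not given: they have to be found in the camera images.
- pod: treadmill control pod, black block fixed to the bench, 160 (its x) by 200 mm (its y), deck 65 mm high; origin under its centre, z up, yaw within 0.5 rad of 0; stands left or right (may swap with the switch). Aluminium hatch on its -y half; grey display bar 97 mm high along its far edge, x 45 to 75 mm. The bolt runs along the pod's y at x = -20 mm and slides home towards the pod's +y.
- bolt (a joint): travel of the barrel bolt in m: 0 drawn back, 0.040 fully home in the keeper (hard stop); starts between 0 and 0.010. It grows as the bolt moves towards the pod's +y. About 2.5 N of friction, stays where it is left.
- bolt_knob (a point): centre of the top of the bolt's upright steel knob, a plain cylinder 14 mm across, its top 130 mm above the bench; the knob rises 36 mm clear above the straps that guide the bolt (tops 93 mm above the bench), so it can be pinched or pushed from above. Axes as the pod's.
- keeper (a point): centre of the keeper, a steel strap on the deck that the bolt's 12 mm round end enters, 83 mm above the bench, in line with the bolt; axes as the pod's.
- switchbox: enabling switch, grey box fixed to the bench, 170 (its x) by 90 mm (its y), top 58 mm high; origin under its centre, z up, yaw within 0.5 rad of 0. A paddle hinged near its far (+x) end points along its -x, towards the robot, rising 0.45 rad at rest. Two steel index posts 8 mm thick stand at x = -32 mm, 34 mm either side of its middle line, tops 99 mm above the bench.
- paddle_angle (a joint): paddle angle in rad: 0 released (up), 0.25 half-way (pad level with the posts' tops), 0.50 at the bottom stop. A spring pushes it back up: pressed at the pad it takes about 3 N to start, 9 N half-way, 16 N at the bottom.
- paddle_pad (a point): centre of the upper face of the paddle's black rubber pad (40 mm long, 44 mm wide, 10 mm thick), 95 mm from the hinge axis; about 121 mm above the bench when released, 99 mm half-way, 75 mm at the bottom. Axes parallel to the switch's when the paddle is released.
- paddle: the moving paddle: a steel arm 26 mm wide with the pad at its free end, 115 mm long from the hinge. Origin in the middle of its hinge axis, 75 mm above the bench, at x = 60 mm of the switch; axes parallel to the switch's when released, hinge along y; turns with the paddle.
- dumbbell: bystander, leave alone: dumbbell with two black rubber heads 64 mm across, 160 mm long, lying; origin under its centre
- plate: bystander, leave alone: steel weight plate, 120 mm across, 22 mm thick, lying flat; origin under its centre
- bottle: bystander, leave alone: grey drinking bottle, 68 mm across, 190 mm tall, standing; origin under its centre
- wrench: bystander, leave alone: steel wrench 170 mm long, lying flat
- screwdriver: bystander, leave alone: screwdriver with a black handle, 190 mm long, lying flat
- collar: bystander, leave alone: steel bar collar, ring 56 mm across and 30 mm high, often between the two devices; origin under its centre
- tin: bystander, leave alone: low aluminium tin, 52 mm across, 40 mm high; origin under its centre
There are look-alikes about, which are no part of the job. What is shaped like the switchbox but pink or purple is not meant.

How it is judged:
By the outcome, as a careful person would: the job done as asked, in the order asked, and still so for the second after the job is handed in, while the arm keeps its last pose, push and grip.
It also fails if it takes over 43 s, if anything falls off the work surface, if the arm or the gripper's body presses on something with over 40 N, if the wrist force passes 120 N, or if a joint passes its speed limit or range.

ROBOT

A 7-joint arm with a two-finger parallel gripper is mounted at the origin on the work surface. World frame = base frame: x ahead of the robot, y to its left, z up, the work surface at z = 0. Lengths are in mm, angles in rad, forces in N, time in s.
With the tool pointing down it reaches from about 400 to 875 mm from the base axis. Payload 4.4 kg.
Tool frame: the origin (TCP) lies midway between the tips of the shut fingers; the grasp point (between the pads) lies ctrl.grip_depth behind it (ctrl.grip_depth is the distance from the TCP to the grasp point, in mm); z points along the fingers, y is the line along which they close (so a half turn about z gives the same grasp; the last joint's range is limited). The gripper opens to 85 mm and grips with 20 to 120 N. Pads are 22 mm wide; open, the fingers measure 114 mm over their backs; the gripper's body (76 mm by 85 mm) begins 54 mm behind the grasp point. The pads swing forward as they close: fully open they stand 13 mm farther back than shut.
Start: joints at [1.121, 0.628, 0.038, 1.517, -0.027, 0.996, -0.02], TCP at [243.42, -602.715, 198.313] pointing down, gripper open.
Joint ranges: [-3.06, 3.06], [-0.37, 2.12], [-1.25, 1.32], [0.18, 2.47], [-1.1, 4.24], [0.23, 1.98], [-2.94, 2.94]. Speed limits (rad/s): [2.57, 2.57, 3.14, 3.14, 3.14, 3.14, 3.14].

INTERFACE

Orientations are given as [roll, pitch, yaw] about the fixed x, y, z axes, in that order (R = Rz(yaw) Ry(pitch) Rx(roll)).
In Python, from cell import ctrl gives the robot as it stands.
- The arm moves only by the tool carry_out, never from a script. Its argument "deltas" is one flat list of numbers, 7 for each row, row after row: the turn, a rotation vector about the tool's x, y, z in degrees, then the shift along the tool's x, y, z in m, then the closure, from -1 (fully open) to 1 (shut). In form: [wx, wy, wz, dx, dy, dz, claw, wx, wy, wz, dx, dy, dz, claw, ...]. A call has 1 to 12 rows; each row shifts and turns the commanded pose from where the row before left it, along the tool's axes as they then stand; what a row does not reach is not made up. A row lasts 1/8 s, in which the tool goes at most 62.5 mm and 10.7 degrees, less where a joint would pass 70% of its speed; a pose out of reach is approached as far as the arm can. A call with a gripper value outside its range is refused whole. The fingers move at their own pace and stop on an object; the grip force is fixed at half the most. Time passes only in rows, so rows that do not move let the fingers close. It gives the time, the measured TCP pose, the force, the opening and the grip force at its end, in the units of the state.
- ctrl.read_state(): the state, without advancing time (a new reading comes with each control period).
- ctrl.get_image(name): name is "side" or "top"; returns the picture (480x640x3 uint8, red, green, blue); there is no depth.
- ctrl.calibration(name): a dict with "mtx" (3x3 intrinsics, pixels), "R" (3x3) and "t" (3): a world point X has camera coordinates R X + t. Camera axes: x right, y down, z forward; pixel columns grow to the right and rows downward; lengths in mm; the calibration is good to about 2 mm. A picture is of the moment at which its call begins. calibration takes no time and is no camera call.
- ctrl.finish_job(): hands the job in; it is judged then, once.
The state is a dict: "clock": time; "qpos": joint angles; "qd": joint speeds; "tau": joint torques, N m; "eef_pos": TCP position; "tool_rot": TCP orientation; "force": force on the tool from outside, world axes, zero at the start; "torque": the same for the moment, N m; "width": finger opening in mm; "gripper_force": force on a finger pad.
Only numpy, scipy, OpenCV 4.12 (cv2) and the standard library are available. Lean on these libraries where they do the work, as an engineer would, in place of code of your own. Each camera call takes 0.05 s, during which the arm holds its last target. There are 200 camera calls.

## Working session

There is one attempt and no reset: what is moved stays moved. The work goes in short steps, Python scripts to look and compute and a tool call to move; the robot and the scene stay as the last step left them, time stands still between calls to the robot, and variables do not carry over. Pictures are saved under pics/ and viewed, at most 10 in all, crops included, and the job is handed in when it is done.

Besides the shell and the picture viewer there is one more tool, called as name(argument=value, ...) on one line, values as JSON. carry_out: Moves the arm, as the interface text tells. Its arguments: {"type":"object","properties":{"deltas":{"type":"array"}},"required":["deltas"]}

```bash
mkdir -p pics; python3 - <<'E'
from cell import ctrl
import cv2
for n in("top","side"):
    cv2.imwrite(f"pics/{n}0.png",ctrl.get_image(n)[:,:,::-1])
    c=ctrl.calibration(n);print(n,c)
print(ctrl.read_state(),ctrl.grip_depth)
E
```

```text
top {'mtx': array([[576.61147244,   0.        , 318.08800634],
       [  0.        , 576.61147244, 235.90948889],
       [  0.        ,   0.        ,   1.        ]]), 'R': array([[-0.00360437, -0.99964728,  0.02631211],
       [-0.99691407,  0.00152866, -0.07848571],
       [ 0.0784178 , -0.02651381, -0.99656794]]), 't': array([ -10.75095607,  513.78112451, 1407.01340317])}
side {'mtx': array([[530.1808655 ,   0.        , 322.46217098],
       [  0.        , 530.1808655 , 239.77497693],
       [  0.        ,   0.        ,   1.        ]]), 'R': array([[-8.14724378e-01, -5.79847952e-01,  7.34842693e-04],
       [-4.35467454e-01,  6.11022534e-01, -6.61074550e-01],
       [ 3.82873718e-01, -5.38913551e-01, -7.50319865e-01]]), 't': array([ 433.28717481,  266.46173548, 1154.97643201])}
{'clock': 0.1, 'qpos': array([ 1.1211979 ,  0.6292273 ,  0.03848619,  1.51828437, -0.0269911 ,
        0.99628514, -0.02000386]), 'qd': array([-0.00041758, -0.00205261, -0.00025595, -0.00446374,  0.00028492,
       -0.00121825, -0.00024493]), 'tau': array([ 3.19379171e-03, -5.64534330e+01,  1.23041287e+00, -1.93972349e+01,
        1.12482818e-02,  5.45815434e-03,  2.34238416e-05]), 'eef_pos': array([ 243.16034035, -602.13945482,  197.49367682]), 'tool_rot': array([-3.13990819e+00,  4.76210802e-05,  3.83765568e-01]), 'force': array([ 1.02088759, -0.72741774, -0.24280885]), 'torque': array([ 0.03052752,  0.00997987, -0.00465461]), 'gripper_force': 0.0, 'width': 85.1567506240377} 18.700000000000003
```

View pics/top0.png

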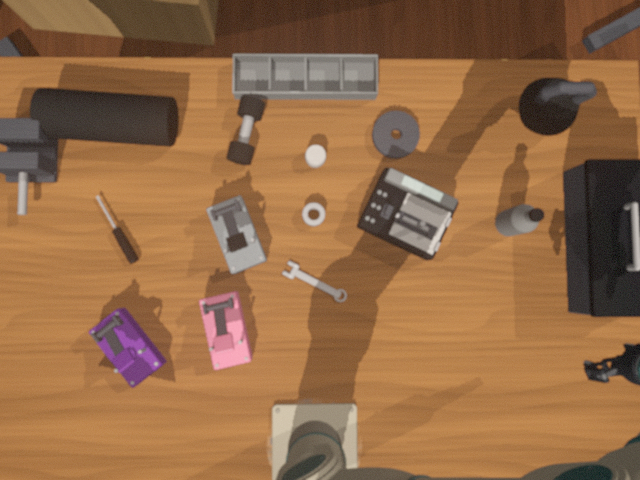

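View pics/side0.png

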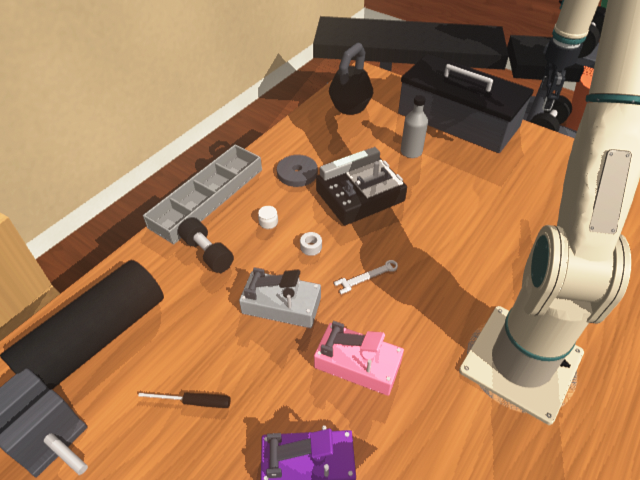

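The top view shows the robot base at the bottom, with world x up and y to the left. Three boxes have the switch's shape: grey at (237,235), pink at (225,330) and purple at (128,347). The grey one is meant, since pink and purple are ruled out. The pod is at (408,213) in the top view and (361,185) in the side view. I'll confirm both in enlarged crops.

```bash
python3 - <<'E'
import cv2,numpy as np
t=cv2.imread("pics/top0.png");s=cv2.imread("pics/side0.png")
def crop(im,x,y,w,h,k):return cv2.resize(im[y:y+h,x:x+w],None,fx=k,fy=k,interpolation=cv2.INTER_CUBIC)
a=np.hstack([crop(t,350,160,114,104,7)]);b=crop(t,198,188,80,90,6);
cv2.imwrite("pics/c1.png",crop(t,350,160,112,104,5.5))
cv2.imwrite("pics/c2.png",np.hstack([crop(t,200,190,70,90,5.5),crop(s,235,260,90,90,4.4).repeat(1,0) if 0 else cv2.resize(s[260:330,235:325],(405,495),interpolation=cv2.INTER_CUBIC)]))
cv2.imwrite("pics/c3.png",crop(s,310,140,100,90,6))
E
```

```text
(no output)
```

View pics/c1.png

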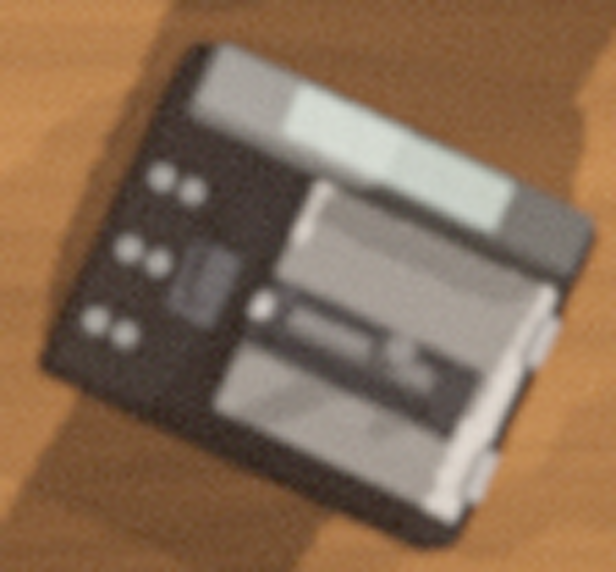

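View pics/c2.png

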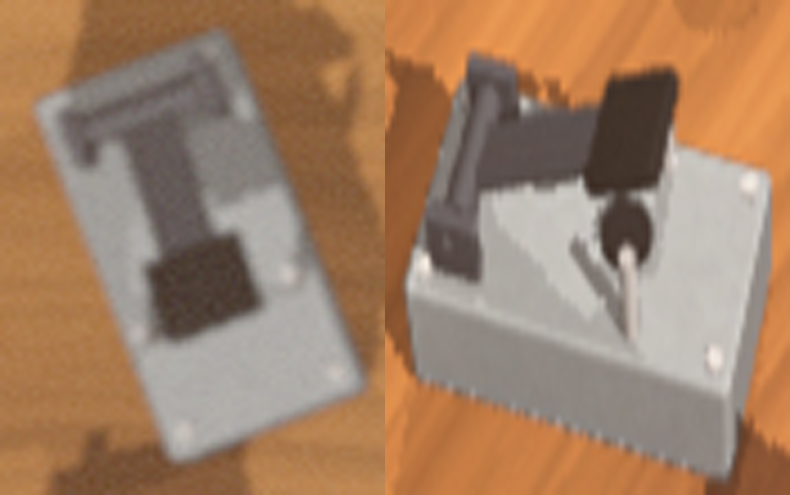

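View pics/c3.png

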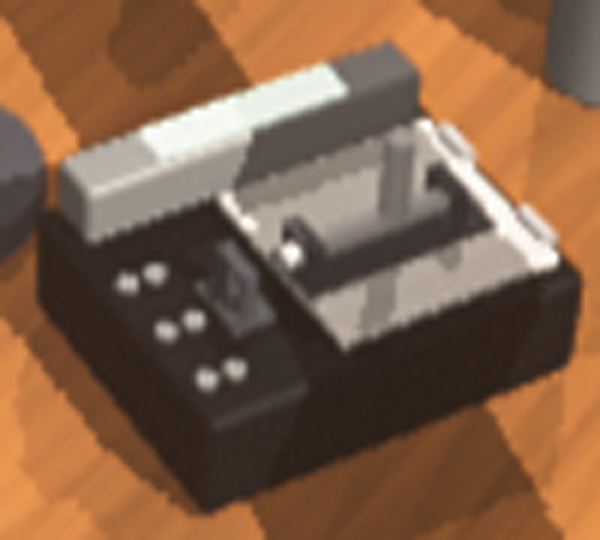

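The crops confirm the grey switch, with its black pad and two steel posts. On the pod, the knob is at about (423,224) in the top view and (377,163) in the side view. Next I'll fit both poses.

```bash
cat > h.py <<'E'
import numpy as np, cv2
from cell import ctrl
from scipy.optimize import least_squares
C={n:ctrl.calibration(n) for n in("top","side")}
def proj(n,X):
    c=C[n];p=np.atleast_2d(X)@c["R"].T+c["t"];p=p@c["mtx"].T;return p[:,:2]/p[:,2:]
def W(p,X):
    c,s=np.cos(p[2]),np.sin(p[2]);X=np.atleast_2d(X).astype(float)
    return X@np.array([[c,-s,0],[s,c,0],[0,0,1]]).T+[p[0],p[1],0]
def fit(obs,p0):
    f=lambda p:np.concatenate([(proj(n,W(p,X))-u).ravel() for n,X,u in obs])
    r=least_squares(f,p0,loss="soft_l1");return r.x,r.fun.reshape(-1,2).round(1)
def tri(ut,us):
    f=lambda X:np.r_[proj("top",X)[0]-ut,proj("side",X)[0]-us]
    r=least_squares(f,[600,0,100.]);return r.x,r.fun.round(1)
def cr(x0,y0,kx,ky):return lambda u,v:np.array([x0+(u+.5)/kx-.5,y0+(v+.5)/ky-.5])
E
python3 - <<'E'
from h import *
a=cr(350,160,5.5,5.5);b=cr(200,190,5.5,5.5);s1=cr(310,140,6,6)
s2=lambda u,v:cr(235,260,4.5,495/70)(u-385,v)
pod,r=fit([("top",(-80,100,65),a(43,367)),("top",(-80,-100,65),a(432,547)),("top",(75,100,97),a(212,43)),
("top",(75,-100,97),a(595,222)),("top",(45,-100,97),a(572,278)),("side",(75,-100,97),s1(393,42)),("side",(45,100,97),s1(92,190)),("side",(45,-100,97),s1(418,75)),("side",(-80,-100,65),s1(580,275))],[600,-150,0])
print("pod",pod,r.tolist())
k,e=tri(a(403,350),s1(400,137));print("knob",k,e)
c,s=np.cos(pod[2]),np.sin(pod[2]);d=k[:2]-pod[:2];print("knob in pod",c*d[0]+s*d[1],-s*d[0]+c*d[1])
sw,r=fit([("top",(85,45,58),b(40,105)),("top",(85,-45,58),b(228,30)),("top",(-85,-45,58),b(365,388)),("top",(-85,45,58),b(180,463)),
("top",(-32,-34,99),b(290,272)),("top",(-32,34,99),b(145,330)),("side",(-85,-45,58),s2(768,180)),("side",(-85,45,58),s2(735,392)),("side",(85,45,58),s2(410,290))],[600,150,0])
print("sw",sw,r.tolist())
p,e=tri(b(203,287),s2(632,130));print("pad",p,e, "pred",W(sw,(60-95*np.cos(.45),0,121)))
print("pad half",W(sw,(60-95,0,99)))
E
```

```text
pod [ 5.66219174e+02 -2.21851008e+02 -4.19662548e-01] [[-3.2, -0.3], [2.3, 0.7], [-6.6, -2.1], [1.0, -0.6], [0.3, 0.8], [0.1, -1.3], [-5.6, 4.3], [2.0, -0.9], [0.5, 0.6]]
knob [ 534.83967035 -250.3920211   127.92270004] [-0.1 -0.3  0.3  0. ]
knob in pod -17.02749194052074 -38.85006024167077
sw [5.15488511e+02 1.85779342e+02 3.79108721e-01] [[-1.1, -0.4], [-0.3, -0.4], [0.7, -0.2], [-0.8, 0.2], [0.4, 0.9], [-0.5, 1.2], [2.3, -2.2], [-0.1, -0.2], [-1.1, -0.9]]
pad [493.24693399 178.24518743 116.44836561] [-0.1 -0.1  0.1  0. ] pred [[491.75968315 176.32626031 121.        ]]
pad half [[482.97369078 172.82609998  99.        ]]
```

```bash
python3 - <<'E'
from h import *
a=cr(350,160,5.5,5.5);s1=cr(310,140,6,6)
obs=lambda d,e:[("top",(-80,d,65),a(43,367)),("top",(-80,-d,65),a(432,547)),("top",(75,e,97),a(212,43)),
("top",(75,-e,97),a(595,222)),("top",(45,-e,97),a(572,278)),("top",(45,e,97),a(190,108)),("side",(75,-e,97),s1(393,42)),("side",(45,e,97),s1(92,190)),("side",(45,-e,97),s1(418,75)),("side",(-80,-d,65),s1(580,275)),("side",(-80,d,65),s1(210,425))]
for d,e in((100,100),(95,92),(93,88)):
    p,r=fit(obs(d,e),[570,-220,-.42]);print(d,e,p,abs(r).mean(),r.tolist())
k=np.array([534.8,-250.4])
# bolt line direct: keeper-side strap (bright end of bolt) z83 to knob
for u in [(262,305),(208,285)]:
    f=lambda X:proj("top",(X[0],X[1],83))[0]-a(*u)
    x=least_squares(f,[570,-200]).x;d=x-k;print(x,"yaw",np.arctan2(-d[0],d[1])+0, np.hypot(*d))
E
```

```text
100 100 [ 5.66021688e+02 -2.24654590e+02 -4.20858957e-01] 2.104545454545455 [[-2.0, -0.3], [3.4, 0.8], [-5.4, -2.0], [2.2, -0.4], [1.5, 0.9], [-6.4, -2.5], [0.8, -1.7], [-4.9, 3.7], [2.7, -1.4], [1.1, 0.1], [-0.1, 2.0]]
95 92 [ 5.65530300e+02 -2.27027774e+02 -4.47398533e-01] 0.8454545454545453 [[0.5, -0.5], [1.2, 0.7], [-0.1, -1.0], [0.4, -0.3], [-0.6, 0.9], [-1.4, -1.6], [0.1, -1.0], [-1.7, 1.6], [1.7, -0.5], [0.1, 1.2], [1.0, 0.5]]
93 88 [ 5.65149862e+02 -2.27142833e+02 -4.51246758e-01] 0.7636363636363637 [[1.2, -0.2], [0.3, 0.6], [1.6, -0.2], [-1.0, -0.7], [-2.0, 0.5], [0.3, -0.8], [-0.8, -0.5], [-0.3, 1.1], [0.8, 0.0], [-0.4, 1.6], [1.7, 0.2]]
[ 558.37917561 -199.14269889] yaw -0.43115189780869634 56.42063841551007
[ 567.10561159 -175.78893404] yaw -0.4086160980043985 81.30475818635828
```

carry_out(deltas=[0,0,9.44,0,0,-0.01,-1,0,0,9.44,0,0,-0.01,-1,0,0,9.44,0,0,-0.01,-1,0,0,9.44,0,0,-0.01,-1,0,0,9.44,0,0,0,-1,0,0,0,0.0163,-0.06,0,-1,0,0,0,0.0163,-0.06,0,-1,0,0,0,0.0163,-0.06,0,-1,0,0,0,0.0163,-0.06,0,-1,0,0,0,0.0163,-0.06,0,-1,0,0,0,0.0163,-0.06,0,-1,0,0,0,0.0163,-0.06,0,-1])

```text
clock: 1.6
eef_pos: [526.5, -269.5, 238.1]
tool_rot: [3.141, 0.0, -0.44]
force: [0.3, -0.3, 0.1]
width: 85.5
gripper_force: 0.0
```

carry_out(deltas=[0,0,0,0,-0.0224,0,-1,0,0,0,0,0,0,-1,0,0,0,0,0,0,-1])

```text
clock: 1.98
eef_pos: [533.8, -253.0, 238.2]
tool_rot: [3.14, 0.0, -0.442]
force: [-0.3, 0.0, -0.1]
width: 85.5
gripper_force: 0.0
```

carry_out(deltas=[0,0,0,0,-0.0028,0.045,-1,0,0,0,0,0,0.045,-1,0,0,0,0,0,0.03,-1,0,0,0,0,0,0.014,-1,0,0,0,0,0,0,-1])

```text
clock: 2.6
eef_pos: [535.4, -249.8, 104.0]
tool_rot: [3.141, 0.001, -0.442]
force: [0.3, 0.5, 0.1]
width: 85.4
gripper_force: 0.0
```

```bash
python3 - <<'E'
from h import *
t=ctrl.get_image("top")[:,:,::-1];s=ctrl.get_image("side")[:,:,::-1]
print(ctrl.read_state()["eef_pos"])
k=lambda im,x,y:cv2.resize(im[y:y+110,x:x+80],None,fx=5,fy=5,interpolation=cv2.INTER_CUBIC)
cv2.imwrite("pics/g1.png",np.hstack([k(t,380,160),k(s,340,100)]))
E
```

```text
[ 536.85342521 -249.69100682  105.49678122]
```

View pics/g1.png

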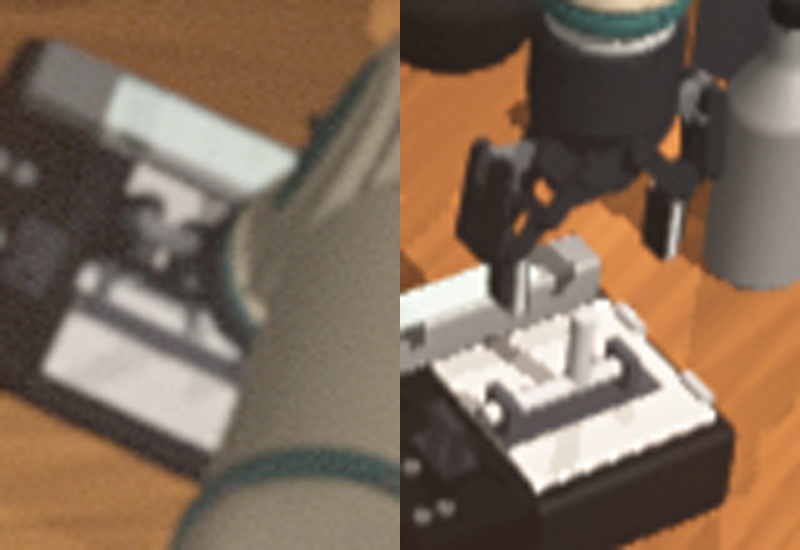

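```bash
python3 - <<'E'
from h import *
for X in [(536,-250,104),(536,-250,117),(536,-250,130)]:print(X,proj("side",X),proj("top",X))
ty=np.array([-.428,-.904,0]);
for s in(-43,43,-57,57):print(s,proj("side",np.array([536,-250,117])+s*ty))
E
```

```text
(536, -250, 104) [[375.45935286 169.25733412]] [[420.4279816  223.49492753]]
(536, -250, 117) [[375.83032416 165.53047909]] [[421.56539919 222.93546666]]
(536, -250, 130) [[376.20647443 161.75159492]] [[422.72504054 222.36507461]]
-43 [[362.07967553 170.7783097 ]]
43 [[389.31192361 160.38532905]]
-57 [[357.54330974 172.50957925]]
57 [[393.64453956 158.73181908]]
```

```bash
python3 - <<'E'
from h import *
t=np.array([np.sin(.384),-np.cos(.384),0])
for z in (198,211,245):
  for s in(-43,43):
    X=np.array([243,-602,z])+s*t;print(z,s,proj("side",X)[0],proj("top",X)[0])
a=cv2.imread("pics/side0.png")[40:150,500:600];b=cv2.imread("pics/top0.png")[330:420,570:640]
cv2.imwrite("pics/s0.png",np.hstack([cv2.resize(a,(400,440),interpolation=2),cv2.resize(b,(342,440),interpolation=2)]))
E
```

```text
198 -43 [540.62547065 123.30972195] [575.93832206 361.77327283]
198 43 [539.61300372 104.82709203] [611.78145175 346.39712433]
211 -43 [542.16395651 119.20405832] [578.81589308 362.62105207]
211 43 [541.0856232  100.75388067] [615.02448506 347.08029593]
245 -43 [546.29195131 108.18792969] [586.63669619 364.92518791]
245 43 [545.03299109  89.83560617] [623.83727456 348.93678243]
```

View pics/s0.png

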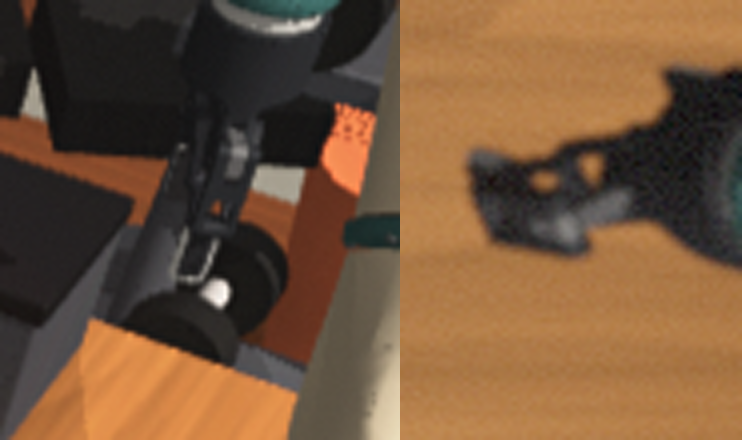

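The open fingertips appear about 30 mm higher than the readings suggest. I'll lift clear, shut the fingers and check where the tips really are.

carry_out(deltas=[0,0,0,0,0,-0.035,-1,0,0,0,0,0,-0.035,1,0,0,0,0,0,0,1,0,0,0,0,0,0,1,0,0,0,0,0,0,1,0,0,0,0,0,0,1,0,0,0,0,0,0,1,0,0,0,0,0,0,1,0,0,0,0,0,0,1])

```text
clock: 3.82
eef_pos: [536.2, -248.5, 174.2]
tool_rot: [-3.142, 0.0, -0.44]
force: [0.6, 0.0, 0.3]
width: 0.2
gripper_force: 0.0
```

```bash
python3 - <<'E'
from h import *
s=ctrl.get_image("side")[:,:,::-1]
e=ctrl.read_state();print(e["eef_pos"],e["width"])
cv2.imwrite("pics/g2.png",cv2.resize(s[90:190,330:420],None,fx=6,fy=6,interpolation=cv2.INTER_CUBIC))
X=e["eef_pos"]
for dz in(0,20,30,40):
  u=proj("side",X+[0,0,dz])[0];print(dz,u,(u-[330,90]+.5)*6)
E
```

```text
[ 536.27949833 -248.50602073  174.2841467 ] -0.23018121917633055
0 [377.13098704 148.73422845] [285.78592223 355.40537072]
20 [377.74515358 142.52267874] [289.47092151 318.13607241]
30 [378.05739166 139.36476934] [291.34434994 299.18861602]
40 [378.37314361 136.17132129] [293.23886167 280.02792775]
```

View pics/g2.png

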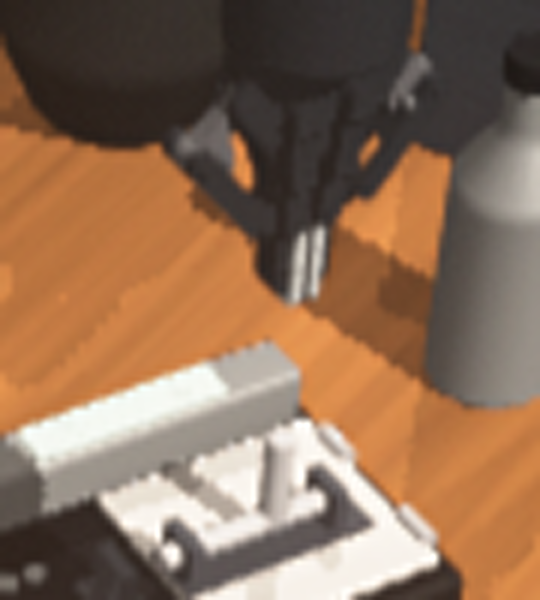

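carry_out(deltas=[0,0,0,0,0,0.03,1,0,0,0,0,0,0.008,1,0,0,0,0,0,0.002,1,0,0,0,0,0,0.002,1,0,0,0,0,0,0.002,1,0,0,0,0,0,0,1])

```text
clock: 4.62
eef_pos: [536.4, -248.6, 130.6]
tool_rot: [-3.142, -0.0, -0.44]
force: [0.3, -0.9, -0.1]
width: -0.1
gripper_force: 0.0
```

carry_out(deltas=[0,0,0,0,0,0.002,1,0,0,0,0,0,0.002,1])

```text
clock: 4.88
eef_pos: [536.3, -248.5, 126.3]
tool_rot: [-3.142, -0.0, -0.44]
force: [-0.8, 0.4, -0.3]
width: -0.1
gripper_force: 0.0
```

carry_out(deltas=[0,0,0,0,0,0.003,1,0,0,0,0,0,0.003,1,0,0,0,0,0,0.003,1,0,0,0,0,0,0.003,1,0,0,0,0,0,0,1])

```text
clock: 5.5
eef_pos: [536.1, -248.4, 114.0]
tool_rot: [-3.142, 0.001, -0.44]
force: [0.3, -0.1, -0.5]
width: 0.2
gripper_force: 0.0
```

carry_out(deltas=[0,0,0,0,0,0.002,1,0,0,0,0,0,0.002,1,0,0,0,0,0,0.002,1,0,0,0,0,0,0,1])

```text
clock: 6.0
eef_pos: [536.2, -248.5, 108.1]
tool_rot: [-3.142, 0.0, -0.44]
force: [0.2, -0.6, -0.3]
width: -0.3
gripper_force: 0.0
```

carry_out(deltas=[0,0,0,0,0,0.002,1,0,0,0,0,0,0.002,1,0,0,0,0,0,0.001,1,0,0,0,0,0,0,1])

```text
clock: 6.5
eef_pos: [536.2, -248.5, 103.2]
tool_rot: [-3.142, 0.0, -0.44]
force: [-0.0, 0.8, 0.2]
width: -0.0
gripper_force: 0.0
```

carry_out(deltas=[0,0,0,0,0,0.001,1,0,0,0,0,0,0.001,1,0,0,0,0,0,0.001,1])

```text
clock: 6.88
eef_pos: [536.3, -248.5, 100.3]
tool_rot: [-3.142, -0.0, -0.44]
force: [0.1, -0.4, -0.3]
width: -0.0
gripper_force: 0.0
```

```bash
python3 - <<'E'
from h import *
t=ctrl.get_image("top")[:,:,::-1];s=ctrl.get_image("side")[:,:,::-1]
e=ctrl.read_state();X=e["eef_pos"];print(X)
cv2.imwrite("pics/side_n.png",s);cv2.imwrite("pics/top_n.png",t)
cv2.imwrite("pics/g3.png",np.hstack([cv2.resize(s[115:195,340:410],(420,480),interpolation=2),cv2.resize(t[180:240,395:442],(376,480),interpolation=2)]))
for dz in(0,30):
  print(dz,(proj("side",X+[0,0,dz])[0]-[340,115]+.5)*6,(proj("top",X+[0,0,dz])[0]-[395,180]+.5)*8+[420,0])
E
```

```text
[ 536.20776729 -248.46635247  100.1895284 ]
0 [212.90349646 336.71874088] [619.58565787 352.55659658]
30 [218.03318945 284.85461146] [640.61595052 342.13897292]
```

View pics/g3.png

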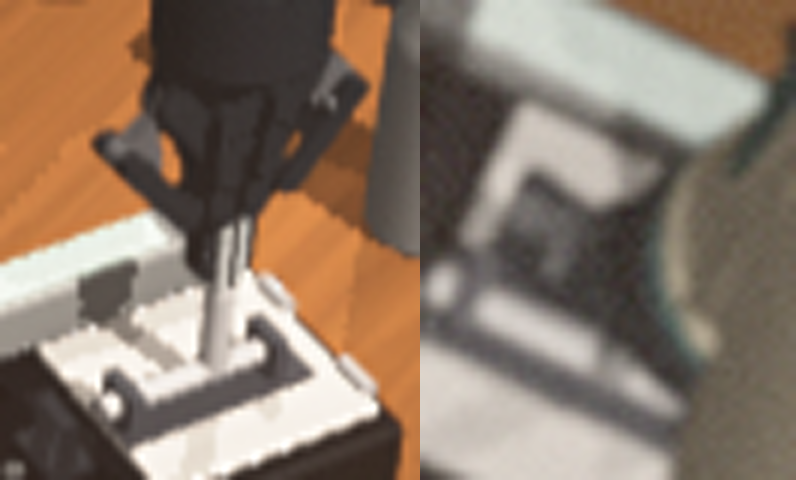

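```bash
python3 - <<'E'
from h import *
X=np.array([536.2,-248.5,100.2]);p=-.44
tx=np.array([np.cos(p),np.sin(p),0]);ty=np.array([np.sin(p),-np.cos(p),0])
for top in [(530,180),(545,220),(560,255)]:
  k,e=tri(cr(395,180,8,8)(top[0]-420,top[1]),cr(340,115,6,6)(103,143))
  d=k-X;print(k,e,"tool x,y,z",d@tx,d@ty,d[2])
# start-pose gripper: knuckle/finger end
X=np.array([243.2,-602.1,197.5]);p=.384
tx=np.array([np.cos(p),np.sin(p),0]);ty=np.array([np.sin(p),-np.cos(p),0])
for top in [(490,235),(540,245),(585,250),(530,195)]:
  k,e=tri(cr(570,330,342/70,440/90)(top[0]-400,top[1]),cr(500,40,4,4)(195,277))
  d=k-X;print(k,e,"tool x,y,z",d@tx,d@ty,d[2])
E
```

```text
[ 570.2921687  -200.34826063  222.35922907] [ 0.  0. -0. -0.] tool x,y,z 10.335220224704738 -58.08656638173834 122.15922907257344
[ 563.5430857  -201.6050515   223.83944569] [-1.1 -2.   2.6  0.2] tool x,y,z 4.764292988978543 -54.07478195131475 123.63944569280046
[ 557.81453661 -203.24388224  224.71735796] [-2.1 -3.7  4.9  0.5] tool x,y,z 0.27942135257616485 -50.15203197611867 124.51735796236675
[ 209.68428056 -557.76060413  252.32354084] [-1.4 -3.7  4.8 -0. ] tool x,y,z -14.463924618994469 -53.66638016693928 54.82354084033858
[ 207.27909817 -584.71591707  238.10526829] [-2.2 -5.8  7.6 -0. ] tool x,y,z -26.79227291672848 -29.575186218602443 40.6052682915323
[ 205.99409013 -610.25347307  224.24433087] [-2.7 -7.4  9.6 -0. ] tool x,y,z -37.550887882683895 -6.378845634063975 26.744330865951696
[ 219.36899925 -587.16867487  231.80121424] [-0.7 -1.9  2.5  0. ] tool x,y,z -16.50171860254269 -22.77178846381423 34.30121424450775
```

The white strips above row 290 are the pads, and the knob top lies at (222,290). So the tips sit right on top of the knob and the tool really is about 30 mm short. I'll keep feeling for contact.

carry_out(deltas=[0,0,0,0,0,0.001,1,0,0,0,0,0,0.001,1,0,0,0,0,0,0,1])

```text
clock: 7.35
eef_pos: [536.2, -248.5, 98.2]
tool_rot: [-3.142, 0.0, -0.44]
force: [0.4, -0.1, 0.2]
width: 0.2
gripper_force: 0.0
```

carry_out(deltas=[0,0,0,0,0,0.001,1,0,0,0,0,0,0.001,1,0,0,0,0,0,0,1])

```text
clock: 7.72
eef_pos: [536.4, -248.6, 97.1]
tool_rot: [-3.141, -0.001, -0.44]
force: [-1.6, 1.2, 5.3]
width: -0.3
gripper_force: 2.9
```

carry_out(deltas=[0,0,0,0,0,0.001,1,0,0,0,0,0,0.001,1,0,0,0,0,0,0,1])

```text
clock: 8.1
eef_pos: [536.5, -248.7, 96.9]
tool_rot: [-3.141, -0.001, -0.44]
force: [-4.6, 1.5, 18.8]
width: -0.3
gripper_force: 9.4
```

carry_out(deltas=[0,0,0,0,0,-0.016,1,0,0,0,0,0,0,-1,0,0,0,0,0,0,-1,0,0,0,0,0,0,-1,0,0,0,0,0,0,-1,0,0,0,0,0,0,-1,0,0,0,0,0,0,-1])

```text
clock: 8.98
eef_pos: [536.2, -248.5, 110.2]
tool_rot: [3.142, 0.0, -0.44]
force: [0.4, -0.7, -0.1]
width: 85.7
gripper_force: 0.0
```

carry_out(deltas=[0,0,0,0,0,0.015,-1,0,0,0,0,0,0.015,-1,0,0,0,0,0,0.01,-1,0,0,0,0,0,0,1,0,0,0,0,0,0,1,0,0,0,0,0,0,1,0,0,0,0,0,0,1,0,0,0,0,0,0,1,0,0,0,0,0,0,1,0,0,0,0,0,0,1])

```text
clock: 10.22
eef_pos: [536.6, -248.8, 71.0]
tool_rot: [-3.142, -0.001, -0.44]
force: [-0.9, 0.1, 5.7]
width: 12.4
gripper_force: 58.5
```

carry_out(deltas=[0,0,0,0,-0.004,0,1,0,0,0,0,-0.004,0,1,0,0,0,0,-0.004,0,1,0,0,0,0,-0.004,0,1,0,0,0,0,-0.004,0,1,0,0,0,0,-0.004,0,1,0,0,0,0,0,0,1])

```text
clock: 11.1
eef_pos: [546.8, -227.5, 70.9]
tool_rot: [3.141, -0.001, -0.44]
force: [-1.0, -0.3, 4.7]
width: 11.7
gripper_force: 58.6
```

carry_out(deltas=[0,0,0,0,-0.003,0,1,0,0,0,0,-0.003,0,1,0,0,0,0,-0.002,0,1,0,0,0,0,0,0,1])

```text
clock: 11.6
eef_pos: [550.1, -220.7, 70.9]
tool_rot: [3.141, -0.001, -0.44]
force: [-1.4, -1.0, 5.6]
width: 11.9
gripper_force: 58.6
```

carry_out(deltas=[0,0,0,0,-0.002,0,1,0,0,0,0,-0.002,0,1,0,0,0,0,0,0,1])

```text
clock: 11.98
eef_pos: [551.8, -217.1, 70.9]
tool_rot: [3.141, -0.001, -0.441]
force: [-1.4, -1.3, 5.8]
width: 12.0
gripper_force: 58.6
```

carry_out(deltas=[0,0,0,0,-0.002,0,1,0,0,0,0,-0.002,0,1,0,0,0,0,0,0,1])

```text
clock: 12.35
eef_pos: [551.8, -217.1, 70.9]
tool_rot: [3.136, -0.001, -0.443]
force: [-4.1, -6.9, 5.8]
width: 12.0
gripper_force: 58.8
```

carry_out(deltas=[0,0,0,0,-0.002,0,1,0,0,0,0,0,0,1])

```text
clock: 12.6
eef_pos: [551.8, -217.1, 70.9]
tool_rot: [3.134, -0.002, -0.444]
force: [-6.1, -10.8, 4.9]
width: 11.7
gripper_force: 58.8
```

carry_out(deltas=[0,0,0,0,-0.003,0,1,0,0,0,0,0,0,1])

```text
clock: 12.85
eef_pos: [551.8, -217.1, 70.9]
tool_rot: [3.131, -0.002, -0.445]
force: [-7.3, -15.3, 4.1]
width: 11.9
gripper_force: 59.0
```

carry_out(deltas=[0,0,0,0,0.006,0,1,0,0,0,0,0,0,-1,0,0,0,0,0,0,-1,0,0,0,0,0,0,-1,0,0,0,0,0,0,-1,0,0,0,0,0,0,-1,0,0,0,0,0,0,-1,0,0,0,0,0,0,-1,0,0,0,0,0,-0.04,-1,0,0,0,0,0,-0.05,-1,0,0,0,0,0,-0.05,1,0,0,0,0,0,0,1])

```text
clock: 14.35
eef_pos: [555.7, -214.6, 214.7]
tool_rot: [-3.141, -0.009, -0.44]
force: [-0.7, 0.6, -0.6]
width: 51.7
gripper_force: 0.0
```

carry_out(deltas=[0,0,-9.4,0,0,0,1,0,0,-9.4,0,0,0,1,0,0,-9.4,0,0,0,1,0,0,-9.4,0,0,0,1,0,0,-9.3,0,0,0,1,0,0,0,0.0128,-0.0553,0,1,0,0,0,0.0128,-0.0553,0,1,0,0,0,0.0128,-0.0553,0,1,0,0,0,0.0128,-0.0553,0,1,0,0,0,0.0128,-0.0553,0,1,0,0,0,0.0128,-0.0553,0,1,0,0,0,0.0128,-0.0553,0,1])

```text
clock: 15.85
eef_pos: [492.1, 181.1, 209.5]
tool_rot: [-3.142, 0.001, 0.378]
force: [0.7, -0.1, -0.4]
width: -0.0
gripper_force: 0.0
```

carry_out(deltas=[0,0,0,0,0,0.04,1,0,0,0,0,0,0.035,1,0,0,0,0,0,0,1,0,0,0,0,0,0,1])

```text
clock: 16.35
eef_pos: [493.6, 179.6, 135.9]
tool_rot: [-3.142, -0.001, 0.378]
force: [-0.6, -0.0, 1.0]
width: 0.0
gripper_force: 0.0
```

```bash
python3 - <<'E'
from h import *
t=ctrl.get_image("top")[:,:,::-1];s=ctrl.get_image("side")[:,:,::-1]
X=ctrl.read_state()["eef_pos"];print(X)
A=cv2.resize(t[185:260,375:450],(395,300),interpolation=2);B=cv2.resize(s[140:215,310:410],(395,300),interpolation=2)
D=cv2.resize(t[190:265,200:275],(395,300),interpolation=2);E=cv2.resize(s[225:335,235:335],(395,300),interpolation=2)
cv2.imwrite("pics/f1.png",np.vstack([np.hstack([A,B]),np.hstack([D,E])]))
pod=[565.3,-227,-.446]
for y in(-38.85,-3.85):
  K=np.r_[534.8,-250.4,130]+ (y+38.85)*np.array([.431,.902,0]);u=proj("top",K)[0];v=proj("side",K)[0]
  print((u-[375,185])*[395/75,4],(v-[310,140])*[3.95,4]+[395,0])
sw=[515.5,185.8,.379]
for P in [X+[0,0,32.5],W(sw,(-23,0,121))[0],W(sw,(-32,0,121+9*.48))[0]]:
  print((proj("top",P)[0]-[200,190])*[395/75,4]+[0,300],(proj("side",P)[0]-[235,225])*[3.95,300/110]+[395,300])
E
```

```text
[494.1905122  179.7516395  136.61623304]
[252.312222   151.53660642] [658.36574933  87.37410883]
[179.78813372 125.4837584 ] [613.86913733 104.31217697]
[173.80335246 498.35108087] [603.19565015 403.90796173]
[192.84466103 504.50731155] [610.23435553 439.72984427]
[199.27120065 518.59463132] [625.59269623 438.56402322]
```

View pics/f1.png

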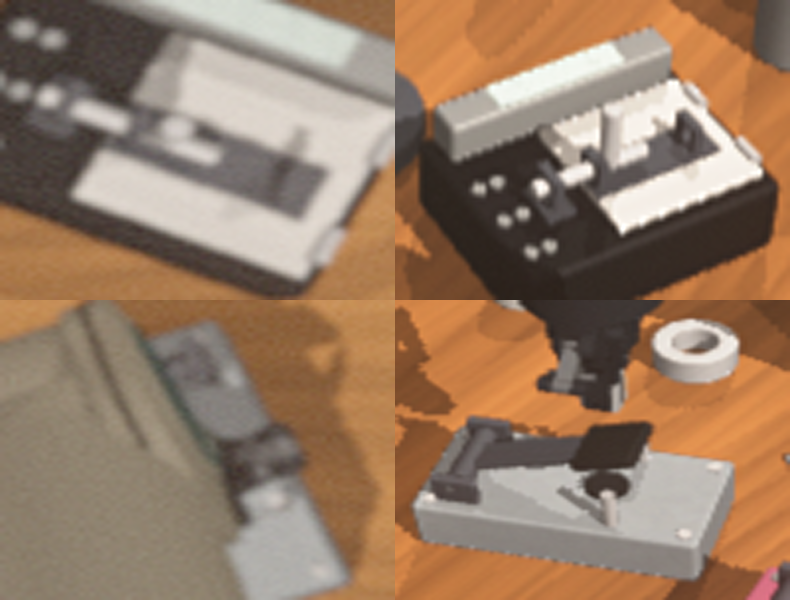

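The bolt's end is through the keeper, with the knob at (178,127) against a predicted home position of (180,125). The tips at (605,408) are above the pad at (612,445), as predicted. Now I'll go down onto the pad.

carry_out(deltas=[0,0,0,0.0014,0.0024,0.02,1,0,0,0,0,0,0.014,1,0,0,0,0,0,0,1])

```text
clock: 16.82
eef_pos: [494.8, 177.6, 100.9]
tool_rot: [-3.142, 0.001, 0.378]
force: [0.4, -0.2, -0.1]
width: -0.2
gripper_force: 0.0
```

carry_out(deltas=[0,0,0,0,0,0.003,1,0,0,0,0,0,0.003,1,0,0,0,0,0,0.002,1,0,0,0,0,0,0,1])

```text
clock: 17.32
eef_pos: [495.2, 177.9, 93.3]
tool_rot: [3.142, 0.0, 0.379]
force: [-0.5, 0.6, -0.0]
width: 0.3
gripper_force: 0.0
```

carry_out(deltas=[0,0,0,0,0,0.003,1,0,0,0,0,0,0.003,1,0,0,0,0,0,0,1])

```text
clock: 17.7
eef_pos: [495.3, 177.9, 87.3]
tool_rot: [3.142, 0.0, 0.379]
force: [-1.0, -0.8, 4.0]
width: -0.2
gripper_force: 1.6
```

carry_out(deltas=[0,0,0,0,0,0.003,1,0,0,0,0,0,0.003,1,0,0,0,0,0,0.003,1,0,0,0,0,0,0,1])

```text
clock: 18.2
eef_pos: [494.7, 177.6, 78.3]
tool_rot: [3.142, 0.001, 0.378]
force: [-2.0, -1.0, 6.9]
width: 0.2
gripper_force: 2.8
```

carry_out(deltas=[0,0,0,0,0,0.002,1,0,0,0,0,0,0.002,1,0,0,0,0,0,0.002,1,0,0,0,0,0,0,1])

```text
clock: 18.7
eef_pos: [494.2, 177.4, 72.4]
tool_rot: [3.142, 0.002, 0.378]
force: [-3.4, -0.9, 8.4]
width: -0.2
gripper_force: 3.6
```

carry_out(deltas=[0,0,0,0,0,0.002,1,0,0,0,0,0,0.002,1,0,0,0,0,0,0,1,0,0,0,0,0,0,1])

```text
clock: 19.2
eef_pos: [493.4, 177.0, 68.4]
tool_rot: [3.141, 0.004, 0.378]
force: [-3.7, -1.9, 8.7]
width: -0.3
gripper_force: 4.2
```

```bash
python3 - <<'E'
from h import *
f=[];p=[]
for i in range(6):
    s=ctrl.get_image("side");e=ctrl.read_state();f.append(e["force"]);p.append(e["eef_pos"])
F=np.mean(f,0);P=np.mean(p,0);print(F,P)
c,sn=np.cos(.379),np.sin(.379);fx=c*F[0]+sn*F[1]
d=P[:2]-[515.5,185.8];xs=c*d[0]+sn*d[1];x=60-(xs-11);z=P[2]+32.5-75
print("x edge",xs-11,"N-eq at 95:",(x*F[2]+z*fx)/95,"theta geom",.45-np.arctan((z-5)/x))
E
```

```text
[-4.36195664 -1.91807589  9.71355854] [493.4272515  177.05500948  68.4279491 ]
x edge -34.74193112933217 N-eq at 95: 8.387476355684806 theta geom 0.23259687595681885
```

carry_out(deltas=[0,0,0,0,0,0.0018,1,0,0,0,0,0,0,1,0,0,0,0,0,0,1])

```text
clock: 19.88
eef_pos: [493.4, 177.0, 66.6]
tool_rot: [3.141, 0.004, 0.379]
force: [-4.8, -1.3, 10.8]
width: 0.0
gripper_force: 4.5
```

```bash
python3 - <<'E'
from h import *
f=[];p=[]
for i in range(8):
    s=ctrl.get_image("side");e=ctrl.read_state();f.append(e["force"]);p.append(e["eef_pos"])
cv2.imwrite("pics/end.png",s[:,:,::-1])
F=np.mean(f,0);P=np.mean(p,0);print(F,P,e["clock"])
c,sn=np.cos(.379),np.sin(.379);fx=c*F[0]+sn*F[1]
d=P[:2]-[515.5,185.8];xs=c*d[0]+sn*d[1];x=60-(xs-11);z=P[2]+32.5-75
print("x edge",xs-11,"N-eq:",(x*F[2]+z*fx)/95,"theta geom",.45-np.arctan((z-5)/x))
E
```

```text
[-4.33475692 -1.39062234 10.16062412] [493.41156983 177.056201    66.67297098] 20.275
x edge -34.75605910271109 N-eq: 8.97889775124014 theta geom 0.25035515201839065
```

```bash
python3 -c "
from cell import ctrl
print(ctrl.finish_job())"
```

```text
the job is handed in; nothing more can be done
None
```

I handed the job in at about 20 s: the bolt is against its hard stop in the keeper, and the fingers are holding the paddle at about 0.25 rad (half-way), estimated from contact height and a force of about 9 N; I had no pictures left to check that by eye.

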